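# Run a hanging fixture along a tipping rail and still it over the tray

## Task

Take the black handle at the end of the tipping overhead rail and, by tipping the rail, let the trolley with the hanging orange fixture roll along until its steel pointer is over the red dot in the white tray; bring it to a stop there, let hardly any swing remain and keep it still over the dot for at least four seconds. Steer by the handle only: touch neither trolley nor fixture, do not let the trolley race or run into the far buffer, nor the fixture swing wildly, and leave the things lying around alone. The program finishes while still gripping the handle, rail about level and the fixture still over the dot.

Things in the scene. Friction and masses are not known exactly. Their poses are not given: they have to be found in the camera images.
- stand: Fixed stand of the rail; place and yaw (to 0.1 rad) vary. Origin on the table straight below the rail's pivot. Its y axis runs along the rail seen from above, its x axis points away from the robot. The pivot axis (along stand x) lies 300 mm above the origin. A post 310 mm high, 40 mm wide, stands 105 mm behind the rail on the robot's side.
- rail (a joint): Tilt of the rail on its pivot (rad): 0 level, positive = handle end (+y) up, stops at -0.12 and 0.12. Aluminium bar 24 mm wide, 30 high, 640 long, balanced on its middle; 0.95 kg, inertia 0.042 kg m2, hinge damping 0.4 N m s/rad. It starts on its stop near +0.12, weighed down by the trolley at its right end, and tips freely: nothing but a hand on the handle keeps it level.
- grip (a point): Middle of the black round handle on the left (+y) end of the rail, moving with it: 22 mm diameter, along the rail's y. This point lies on its axis, 375 mm from the pivot; the bar runs from 40 mm before to 60 mm past it (end buffer 50 mm before it). Free all round: take it from above, fingers closing along stand x. Its axes are the rail's. It takes up to about 8 N up or down to hold.
- trolley (a joint): Travel s of the blue trolley along the rail (m): 0 = at the right (-y) buffer, where it starts; grows towards the handle; 0.48 = far buffer. Its middle is at s - 0.24 along rail y from the pivot. It rolls freely: on a tilt a it accelerates by about -9.81*a (handle low = positive). Nominally 0.5 kg, fixture 0.48 kg more (each may differ by 30 %); rolling friction 0.02 N + 0.03 N s/m.
- swing (a joint): Angle of the hanging fixture against the rail (rad) about a pin along rail x, 75 mm below the rail's centre line; against the vertical it is swing + rail. Positive = pointer swung to the handle (+y). Nearly undamped, period about 1.44 s, centre of mass about 22 mm below the pin, effective pendulum length about 0.51 m. When the trolley accelerates, the fixture lags behind.
- pointer_tip (a point): Lower tip of the 18 mm thick steel pointer under the middle of the orange fixture plate (280 x 100 x 10 mm, a blue cartridge at either end, on a white bail). 133 mm below the swing pin, about 92 mm above the table when the rail is level.
- tray: Fixed white open tray 150 x 150 x 35 mm under the rail, origin centre of its underside. It lies on the rail's line, anywhere along it.
- mark (a point): Middle of the red dot (20 mm diameter, in a yellow disc of 60 mm) on the dark pad in the tray, 12 mm above the table: the target under the pointer.
- foam: Loose cream foam slab 100 x 160 x 30 mm, a bystander; origin centre of underside.
- spool: Loose cream spool, 64 mm diameter, 70 mm high, a bystander; origin centre of underside.
- driver: Loose screwdriver, a bystander.
- binbox: Loose blue parts bin 120 x 160 x 60 mm, a bystander; origin centre of underside.
Things that resemble listed ones, but are neither listed nor needed, are in the scene too. What is meant by the tray is not purple, and is the larger of those in its own colour.

How it is judged:
By the outcome, as a careful person would: the job done as asked, in the order asked, and still so for the second after the job is handed in, while the arm keeps its last pose, push and grip.
It also fails if it takes over 61 s, if anything falls off the work surface, if the arm or the gripper's body presses on something with over 40 N, if the wrist force passes 120 N, or if a joint passes its speed limit or range.

## Robot

A 6-joint arm with a two-finger parallel gripper is mounted at the origin on the work surface. World frame = base frame: x ahead of the robot, y to its left, z up, the work surface at z = 0. Lengths are in m, angles in rad, forces in N, time in s.
With the tool pointing down it reaches from about 0.275 to 0.85 m from the base axis. Payload 19 kg.
Tool frame: the origin (TCP) lies at the very end of the fingers, on their centre line; the grasp point (between the pads) lies 19 mm behind it; z points along the fingers, y is the line along which they close (so a half turn about z gives the same grasp; the last joint's range is limited). The gripper opens to 85 mm and grips with 20 to 120 N. Pads are 22 mm wide; open, the fingers measure 114 mm over their backs; the gripper's body (76 mm by 85 mm) begins 54 mm behind the grasp point. The pads swing forward as they close: fully open they stand 13 mm farther back than shut.
Start: joints at [-1.386, 0.15, 1.437, -0, 1.554, -0.134], TCP at [0.18, -0.546, 0.231] pointing down, gripper open.
Joint ranges: [-2.8, 2.8], [-0.68, 2.1], [0.12, 2.68], [-1.39, 4.53], [0.16, 2.79], [-2.81, 2.81]. Speed limits (rad/s): [1.89, 1.89, 2.22, 3.01, 3.01, 3.01].

## Interface

Orientations are given as [roll, pitch, yaw] about the fixed x, y, z axes, in that order (R = Rz(yaw) Ry(pitch) Rx(roll)).
In Python, from rig import ctrl gives the robot as it stands.
- The arm moves only by the tool move_arm, never from a script. Its argument "commands" is one flat list of numbers, 4 for each row, row after row: the shift along the tool's x, y, z normalised to -1 to 1, where 1 is 0.25 m, then the turn about the tool's z normalised to -1 to 1, where 1 is 120 degrees. In form: [tx, ty, tz, twist, tx, ty, tz, twist, ...]. A call has 1 to 12 rows; each row shifts and turns the commanded pose from where the row before left it, along the tool's axes as they then stand; what a row does not reach is not made up. A row lasts 1/10 s, in which the tool goes at most 50 mm and 8.59 degrees, less where a joint would pass 70% of its speed; a pose out of reach is approached as far as the arm can. A call with a number of a shift or a turn outside -1 to 1 is refused whole. A call with a gripper value outside its range is refused whole. "hand" is the finger opening in mm, from 0 to 85.4, set as the call begins (left out, the last holds). The fingers move at their own pace and stop on an object; "newtons" is the grip in N (left out, the last holds). Time passes only in rows, so rows that do not move let the fingers close. It gives the time, the measured TCP pose, the force, the opening and the grip force at its end, in the units of the state.
- ctrl.state(): the state, without advancing time (a new reading comes with each control period).
- ctrl.camera(name): name is "side" or "top" or "wrist"; returns a dict with "frame" (384x512x3 uint8, red, green, blue), "mtx" (3x3 intrinsics, pixels), "dist_coeffs" ([k1, k2, p1, p2, k3] as OpenCV has them; the pictures are not rectified), "eye" and "orientation" of the camera in the world. Camera axes: x right, y up, looking along -z (the intrinsics and any distortion apply to the point x, -y, -z); pixel columns grow to the right and rows downward; lengths in m; the calibration is good to about 2 mm. A picture is of the moment at which its call begins. There is no depth.
- ctrl.close_job(): hands the job in; it is judged then, once.
Trained networks look in a picture, given as the dict that the camera call returned (one of the last four; its "shot" number tells which), for a name from the list of things; names that differ only in an ending like _2 or _b are one class to them, and where a whole thing is asked for, a point or a joint stands for the part that bears it (a point fixed in the world has none). Each returns a list of dicts, best first, with "score" (0 to 1); they miss things now and then, are a little off and sometimes report something else, mostly with a low value. They report only what shows in the picture. A call takes as long as a camera call. They do not tell look-alikes from the thing itself.
- ctrl.boxes_of(picture, target): "bbox" ([left, top, right, bottom] in pixels, round what is visible of it).
- ctrl.trace(picture, target): "pixels" (384x512 bool, what is visible of it) and "bbox" ([left, top, right, bottom] in pixels, round what is visible of it).
- ctrl.landmark_of(picture, target): "point" ([column, row] in pixels: a listed point, or the origin of a listed thing).
The state is a dict: "time_s": time; "joint_pos": joint angles; "joint_vel": joint speeds; "tau": joint torques, N m; "tcp_pos": TCP position; "ee_rot": TCP orientation; "ft_force": force on the tool from outside, world axes, zero at the start; "wrist_torque": the same for the moment, N m; "grip_width": opening from 0.0 (shut) to 1.0 (fully open); "finger_force": force on a finger pad.
Only numpy, scipy, OpenCV 4.12 (cv2) and the standard library are available. Lean on these libraries where they do the work, as an engineer would, in place of code of your own. Each camera call takes 0.05 s, during which the arm holds its last target. There are 200 camera calls.

## Working session

There is one attempt and no reset: what is moved stays moved. The work goes in short steps, Python scripts to look and compute and a tool call to move; the robot and the scene stay as the last step left them, time stands still between calls to the robot, and variables do not carry over. Pictures are saved under pics/ and viewed, at most 10 in all, crops included, and the job is handed in when it is done.

Besides the shell and the picture viewer there is one more tool, called after "Call:" as a command line: name --argument value ..., lists and objects as JSON in quotes. move_arm: Moves the arm, as the interface text tells. Scaled input: -1 to 1 covers 0.25 m each way for a shift and 120 degrees each way for a turn. Its arguments: {"type":"object","properties":{"commands":{"type":"array","items":{"type":"number"}},"hand":{"type":"number"},"newtons":{"type":"number"}},"required":["commands"]}

```bash
ls; mkdir -p pics; cat > h.py <<'E'
import numpy as np, cv2, sys
from rig import ctrl
from scipy.spatial.transform import Rotation as Ro
def pose(c):
    o=np.array(c["orientation"],float)
    R=o if o.shape==(3,3) else (Ro.from_euler('xyz',o).as_matrix() if o.size==3 else Ro.from_quat(o).as_matrix())
    return R,np.array(c["eye"],float)
def ray(c,p):
    R,e=pose(c)
    u=cv2.undistortPoints(np.array([[p]],float),np.array(c["mtx"]),np.array(c["dist_coeffs"])).ravel()
    d=R@np.array([u[0],-u[1],-1.]); return e,d/np.linalg.norm(d)
def atz(c,p,z):
    e,d=ray(c,p); return e+d*(z-e[2])/d[2]
def proj(c,X):
    R,e=pose(c); q=(np.atleast_2d(X)-e)@R*np.array([1,-1,-1])
    return cv2.projectPoints(q,np.zeros(3),np.zeros(3),np.array(c["mtx"]),np.array(c["dist_coeffs"]))[0].reshape(-1,2)
def tri(obs):
    A=np.zeros((3,3));b=np.zeros(3)
    for c,p in obs:
        e,d=ray(c,p);M=np.eye(3)-np.outer(d,d);A+=M;b+=M@e
    return np.linalg.solve(A,b)
def save(c,n): cv2.imwrite('pics/'+n,c["frame"][:,:,::-1])
E
python3 - <<'E'
from h import *
s=ctrl.state();print(s)
C={n:ctrl.camera(n) for n in("side","top")}
for n,c in C.items():
    print(n,c["orientation"],c["eye"],c["mtx"],c["dist_coeffs"]); save(c,n+'0.png')
    for t in("grip","pointer_tip","mark","tray","stand"):
        print(t,[(np.round(r["point"]),round(r["score"],2)) for r in ctrl.landmark_of(c,t)])
cv2.imwrite('pics/both.png',cv2.resize(np.vstack([C["top"]["frame"],C["side"]["frame"]])[:,:,::-1],(400,600)))
E
```

```text
pics
{'time_s': 0.0, 'joint_pos': array([-1.38601895e+00,  1.51000387e-01,  1.43799189e+00, -4.96006603e-06,
        1.55380034e+00, -1.33991669e-01]), 'joint_vel': array([-0.0015581 ,  0.00021664, -0.00038079,  0.00040317,  0.00029219,
       -0.00028081]), 'tau': array([-5.55997558e-04, -7.13052821e+01, -5.70869386e+01, -1.07600690e-04,
        9.03698296e-03,  6.95637391e-05]), 'tcp_pos': array([ 0.18014503, -0.54580798,  0.23068675]), 'ee_rot': array([-3.14040279e+00, -1.55389313e-04,  3.18769043e-01]), 'ft_force': array([ 0.30379873, -0.83615399,  0.80700033]), 'wrist_torque': array([-0.01131955, -0.02048279,  0.0565073 ]), 'finger_force': 0.0, 'grip_width': 1.0032041642411142}
side [0.87876923 0.02173697 0.63799378] [ 1.26804122 -0.97890671  1.17716548] [[453.39710897   0.         259.86605995]
 [  0.         453.39710897 189.66445285]
 [  0.           0.           1.        ]] [-0.1810251  0.         0.         0.         0.       ]
grip [(array([313.,  98.]), 0.79)]
pointer_tip [(array([221., 246.]), 0.93), (array([275., 290.]), 0.35)]
mark [(array([250., 230.]), 0.84), (array([265., 171.]), 0.78)]
tray [(array([259., 172.]), 0.81), (array([177., 334.]), 0.72), (array([247., 231.]), 0.63), (array([309., 249.]), 0.47)]
stand [(array([260., 224.]), 0.73)]
top [ 0.14161852 -0.01142745 -1.54994526] [ 0.35919802 -0.08248139  1.5540993 ] [[478.65595364   0.         261.22880977]
 [  0.         478.65595364 194.00353471]
 [  0.           0.           1.        ]] [-0.16878589  0.          0.          0.          0.        ]
grip [(array([ 84., 209.]), 0.91)]
pointer_tip []
mark [(array([157., 259.]), 0.85), (array([250., 216.]), 0.84), (array([398., 195.]), 0.7)]
tray [(array([392., 192.]), 0.83), (array([254., 212.]), 0.65), (array([163., 261.]), 0.56)]
stand []
```

View pics/top0.png

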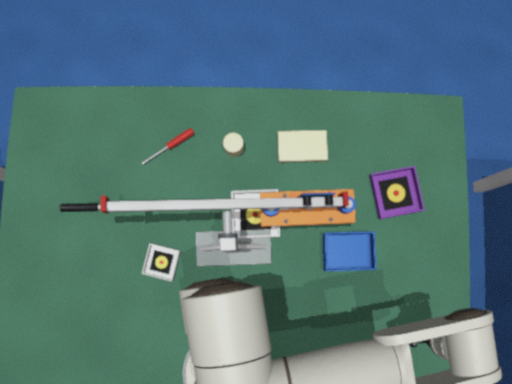

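View pics/side0.png

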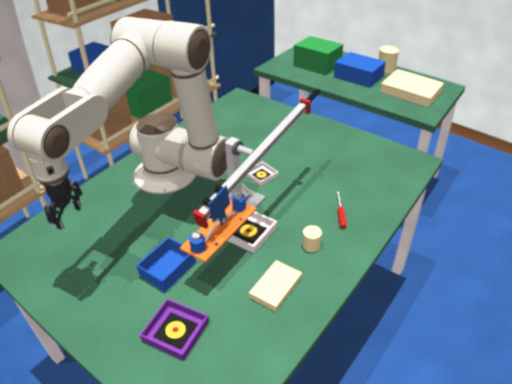

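The top view shows three trays with yellow/red targets: a large white one under the rail (~255,213), a small white one (161,262) and a purple one (397,193). I take the large white one. The only handle is the black bar at (60–100,208), beside the red buffer at (104,205).

```bash
python3 - <<'E'
from h import *
T=ctrl.camera("top");S=ctrl.camera("side")
L=lambda c,t:[(np.round(r["point"],1),round(r["score"],2)) for r in ctrl.landmark_of(c,t)]
for t in("grip","mark","tray","pointer_tip"): print(t,L(T,t),L(S,t))
gt=L(T,"grip")[0][0];gs=L(S,"grip")[0][0];print("grip tri",tri([(T,gt),(S,gs)]),"top@.345",atz(T,gt,.345),"side@.345",atz(S,gs,.345))
for c in(T,S):
  for p,_ in L(c,"mark"): print("mark",p,atz(c,p,.012))
# rail line from black handle pixels in top
g=cv2.cvtColor(T["frame"],cv2.COLOR_RGB2GRAY)
m=(g<45);m[:,:50]=0;m[:, 104:]=0;m[:195]=0;m[222:]=0
ys,xs=np.nonzero(m);print("handle px",xs.min(),xs.max(),ys.mean())
for t in("rail","grip","trolley"):
  for r in ctrl.trace(T,t)[:2]:
    ys,xs=np.nonzero(r["pixels"]);print(t,r["score"],r["bbox"],[ (x,round(ys[xs==x].mean(),1),(xs==x).sum()) for x in range(xs.min()+2,xs.max(),25)])
a=cv2.resize(T["frame"][170:290,50:370],None,fx=2.4,fy=2.4);b=cv2.resize(S["frame"][70:270,170:340],None,fx=1.5,fy=1.5)
im=np.zeros((600,800,3),np.uint8);im[:a.shape[0],:a.shape[1]]=a;im[290:290+b.shape[0],:b.shape[1]]=b
cv2.imwrite('pics/crop1.png',im[:,:,::-1])
E
```

```text
grip [(array([ 83.8, 207.3]), 0.6)] [(array([312.2,  99.2]), 0.85), (array([220.9, 248.4]), 0.64)]
mark [(array([254.4, 212.6]), 0.96), (array([399.9, 192.6]), 0.91), (array([158.7, 258.7]), 0.9), (array([171.4, 144.6]), 0.28)] [(array([263.2, 172. ]), 0.95), (array([248.2, 230.3]), 0.85), (array([173.4, 330.2]), 0.68)]
tray [(array([391.9, 191.1]), 0.89), (array([253.2, 209.9]), 0.74), (array([160.9, 261.2]), 0.63), (array([168.3, 145.3]), 0.47)] [(array([263.3, 176.6]), 0.97), (array([174. , 331.8]), 0.66), (array([247.9, 234.7]), 0.64)]
pointer_tip [] [(array([222.9, 247. ]), 0.68)]
grip tri [0.49003806 0.37133098 0.33974449] top@.345 [0.48666711 0.36672662 0.345     ] side@.345 [0.4965751  0.36687348 0.345     ]
mark [254.4 212.6] [ 0.51810458 -0.07468334  0.012     ]
mark [399.9 192.6] [ 0.59442794 -0.55507856  0.012     ]
mark [158.7 258.7] [0.36157801 0.23019347 0.012     ]
mark [171.4 144.6] [0.73844405 0.20632728 0.012     ]
mark [263.2 172. ] [0.35199115 0.23774781 0.012     ]
mark [248.2 230.3] [ 0.51351126 -0.07514939  0.012     ]
mark [173.4 330.2] [ 0.59125135 -0.544418
[... 742 characters left out ...]
, np.int64(9)), (111, np.float64(206.0), np.int64(11)), (136, np.float64(205.5), np.int64(10)), (161, np.float64(205.0), np.int64(11)), (186, np.float64(204.5), np.int64(10)), (211, np.float64(204.0), np.int64(11)), (236, np.float64(204.0), np.int64(9)), (261, np.float64(209.0), np.int64(31)), (286, np.float64(208.0), np.int64(33)), (311, np.float64(207.5), np.int64(32)), (336, np.float64(206.0), np.int64(33))]
trolley 0.61 [261.1, 191.1, 359.2, 226.3] [(262, np.float64(211.5), np.int64(22)), (287, np.float64(209.9), np.int64(24)), (312, np.float64(208.9), np.int64(24)), (337, np.float64(209.2), np.int64(20))]
trolley 0.51 [222.1, 134.8, 242.3, 156.3] [(225, np.float64(143.5), np.int64(14))]
```

View pics/crop1.png

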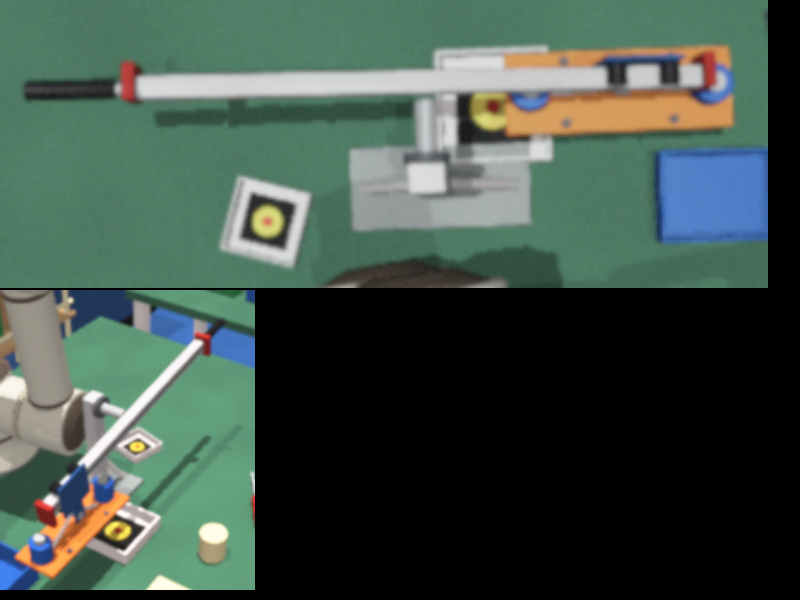

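```bash
python3 - <<'E'
from h import *
from scipy.optimize import least_squares
T=ctrl.camera("top");S=ctrl.camera("side")
def P(q,l,h=0):
    x,y,w,t=q; f=np.array([-np.sin(w),np.cos(w),0])
    return np.array([x,y,.3])+f*(l*np.cos(t)-h*np.sin(t))+np.array([0,0,1])*(l*np.sin(t)+h*np.cos(t))
rows=[(111,205.7),(136,205.5),(161,205),(186,204.5),(211,204),(236,204)]
E_=np.array([ .516,-.075])
def res(q):
    r=[]
    a=proj(T,P(q,.375))[0]; r+=list((a-[83.8,207.4])/1.5)
    a=proj(S,P(q,.375))[0]; r+=list((a-[312.7,98.7])/2)
    a=proj(T,P(q,.325,.005))[0]; r+=list((a-[103.3,204.5])/1.5)
    a=proj(T,P(q,-.325,.005))[0]; r+=list((a-[345.4,200])/1.5)
    a=proj(S,P(q,.325,.005))[0]; r+=list((a-[307,105.5])/2)
    a=proj(S,P(q,-.325,.005))[0]; r+=list((a-[201,218])/2)
    l=np.array([proj(T,P(q,v,.012))[0] for v in np.linspace(-.1,.35,19)])
    r+=[ (np.interp(u,l[:,0],l[:,1])-v)/1 for u,v in rows]
    w=q[2]; d=E_-q[:2]; r.append((d@[np.cos(w),np.sin(w)])/.004); r.append((q[3]-.12)/.01)
    return np.array(r)
s=least_squares(res,[.5,0,0,.12],loss='soft_l1');q=s.x
print(q,np.round(res(q),1)); w=q[2]
f=np.array([-np.sin(w),np.cos(w)]);print("grip",P(q,.375),"mark along",(E_-q[:2])@f,"across",(E_-q[:2])@[np.cos(w),np.sin(w)])
np.save('q.npy',q)
E
```

```text
[ 0.51319007 -0.00192755  0.05842379  0.11485209] [-0.5 -1.2 -0.6  0.1 -1.1  0.3  0.3 -0.1 -0.9 -0.5 -1.5  0.9 -0.9 -0.7
 -0.2  0.3  0.8  0.8 -0.4 -0.5]
grip [0.49143787 0.36996625 0.34297491] mark along -0.0731118445453383 across -0.0014616039988308107
```

Call:
move_arm --commands '[0,0,-0.11,-0.0695,0,0,-0.11,-0.0695,0,0,-0.11,-0.0695,0,0,-0.11,-0.0695,0,0,-0.11,-0.0695,0,0,-0.11,-0.0695,0,0,-0.11,-0.0695,0,0,-0.11,-0.0695,0,0,-0.11,-0.0695]' --hand 85 --newtons 40

```text
time_s: 2.45
tcp_pos: [0.1802, -0.5458, 0.48]
ee_rot: [3.142, 0.0, 1.635]
ft_force: [0.3, 0.6, 0.1]
grip_width: 0.996
finger_force: 0.0
```

Call:
move_arm --commands '[0.15,0.06,0,0,0.15,0.06,0,0,0.15,0.06,0,0,0.15,0.06,0,0,0.15,0.06,0,0,0.15,0.06,0,0,0.15,0.06,0,0,0.15,0.06,0,0,0.15,0.06,0,0,0.15,0.06,0,0,0.15,0.06,0,0,0.15,0.06,0,0]'

```text
time_s: 3.65
tcp_pos: [0.3337, -0.0847, 0.479]
ee_rot: [3.141, 0.0, 1.629]
ft_force: [1.3, -0.5, 0.7]
grip_width: 0.994
finger_force: 0.0
```

Call:
move_arm --commands '[0.15,0.06,0,0,0.15,0.06,0,0,0.15,0.06,0,0,0.15,0.06,0,0,0.15,0.06,0,0,0.15,0.06,0,0,0.15,0.06,0,0,0.15,0.06,0,0,0.15,0.06,0,0,0.15,0.06,0,0,0.15,0.06,0,0,0.15,0.06,0,0]'

```text
time_s: 4.85
tcp_pos: [0.4875, 0.3751, 0.4788]
ee_rot: [3.141, -0.0, 1.629]
ft_force: [0.7, -0.1, -0.2]
grip_width: 0.993
finger_force: 0.0
```

```bash
python3 - <<'E'
from h import *
W=ctrl.camera("wrist");save(W,"w1.png");print(ctrl.state()["tcp_pos"],W["eye"])
for r in ctrl.landmark_of(W,"grip"): print(r["score"],r["point"],atz(W,r["point"],.344))
q=np.load('q.npy');f=np.array([-np.sin(q[2]),np.cos(q[2])])
for l in(.325,.335,.375,.435): print(l,proj(W,[*(q[:2]+f*l*.993),.3+l*.116]))
E
```

```text
[0.48897445 0.37947121 0.47577247] [0.48369416 0.45984024 0.62165551]
0.63 [252.2, 186.8] [0.48991229 0.36899545 0.344     ]
0.325 [[253.47991308 224.60137424]]
0.335 [[253.51055517 217.32702436]]
0.375 [[253.64078776 186.02868584]]
0.435 [[253.86135182 131.52446608]]
```

View pics/w1.png

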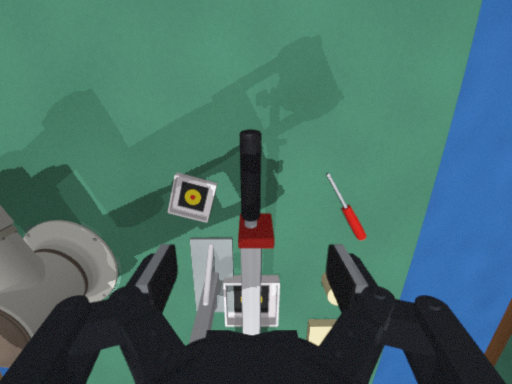

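The wrist view shows the black handle from (250,132) to (250,215), in front of the red buffer at (256,230). It lies centrally between the fingers, and my model agrees to about 2 mm.

Call:
move_arm --commands '[-0.02,0.0,0.076,0,-0.02,0,0.076,0,0,0,0.076,0,0,0,0.076,0,0,0,0.076,0,0,0,0.076,0,0,0,0.076,0,0,0,0.076,0,0,0,0,0,0,0,0,0]'

```text
time_s: 5.95
tcp_pos: [0.4879, 0.3632, 0.3277]
ee_rot: [3.141, -0.0, 1.629]
ft_force: [-0.9, -0.5, 1.3]
grip_width: 0.995
finger_force: 0.0
```

Call:
move_arm --commands '[0,0,0,0,0,0,0,0,0,0,0,0,0,0,0,0,0,0,0,0,0,0,0,0,0,0,0,0,0,0,0,0]' --hand 0 --newtons 40

```text
time_s: 6.75
tcp_pos: [0.487, 0.3634, 0.3274]
ee_rot: [-3.14, -0.0, 1.629]
ft_force: [-10.0, -2.5, 4.9]
grip_width: 0.244
finger_force: 40.3
```

```bash
cat >> h.py <<'E'
q=np.load('q.npy');F=np.array([-np.sin(q[2]),np.cos(q[2]),0]);N=np.array([np.cos(q[2]),np.sin(q[2]),0]);O=np.array([q[0],q[1],0])
def onplane(c,p,off=0):
    e,d=ray(c,p); t=((O-e)@N+off)/(d@N); X=e+d*t; return (X-O)@F, X[2]
def orange(c):
    h=cv2.cvtColor(c["frame"],cv2.COLOR_RGB2HSV)
    m=((h[...,0]>7)&(h[...,0]<20)&(h[...,1]>130)&(h[...,2]>90)).astype(np.uint8)
    n,l,st,ce=cv2.connectedComponentsWithStats(m); k=1+np.argmax(st[1:,4]); return l==k,st[k],ce[k]
E
python3 - <<'E'
from h import *
s=ctrl.state();print(s["time_s"],s["tcp_pos"],s["ft_force"],s["grip_width"],s["finger_force"])
S=ctrl.camera("side");save(S,"s2.png");T=ctrl.camera("top")
for c in(S,T):
    m,st,ce=orange(c);print(st,ce)
    for t in("pointer_tip","trolley","swing"):
        print(t,[(np.round(r["point"],1),round(r["score"],2),np.round(onplane(c,r["point"]),4)) for r in ctrl.landmark_of(c,t)])
E
```

```text
6.75 [0.48702977 0.36337114 0.32735815] [-9.99727077 -2.49330939  4.89067418] 0.24359459455741742 40.33300459384918
[ 181  205   75   57 1033] [220.97870281 233.73765731]
pointer_tip [(array([222.4, 245.1]), 0.62, array([-0.2277,  0.0745]))]Traceback (most recent call last):
  File "<stdin>", line 7, in <module>
ValueError: it knows: binbox, driver, foam, grip, mark, pointer_tip, spool, stand, tray
```

View pics/s2.png

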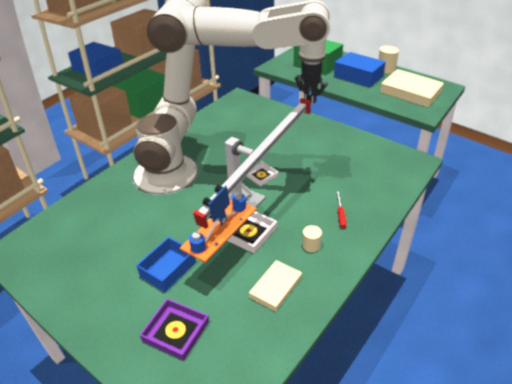

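The side view shows the gripper closed on the handle at (308,100), and the fixture still at the right buffer near (220,234). I'll lower the handle to just above level over one swing period.

Call:
move_arm --commands '[0.0007,-0.001,0.0117,0,0.0007,-0.001,0.0117,0,0.0007,-0.001,0.0117,0,0.0007,-0.001,0.0117,0,0.0007,-0.001,0.0117,0,0.0007,-0.001,0.0117,0,0.0007,0,0.0117,0]'

```text
time_s: 7.6
tcp_pos: [0.4869, 0.3651, 0.3074]
ee_rot: [3.139, -0.002, 1.629]
ft_force: [3.6, 6.2, 7.6]
grip_width: 0.242
finger_force: 40.6
```

Call:
move_arm --commands '[0.0007,0,0.0117,0,0.0007,0,0.0117,0,0.0007,0,0.0117,0,0.0007,0,0.0117,0,0.0007,0,0.0117,0,0.0007,0,0.0117,0,0.0007,0,0.0117,0]'

```text
time_s: 8.3
tcp_pos: [0.4868, 0.366, 0.2868]
ee_rot: [3.139, -0.001, 1.629]
ft_force: [2.1, 0.5, 6.9]
grip_width: 0.244
finger_force: 40.8
```

```bash
cat >> h.py <<'E'
def meas(c):
    m,st,ce=orange(c); ys,xs=np.nonzero(m)
    C=np.cov(np.vstack([xs,ys])); w,v=np.linalg.eigh(C); a=np.degrees(np.arctan2(v[1,1],v[0,1]))
    a=(a+90)%180-90
    l,z=onplane(c,ce); return l,z,a,st[4],ce
def look(n=4):
    o=[]
    for i in range(n):
        t=ctrl.state()["time_s"]; c=ctrl.camera("side"); r=meas(c); o.append((t,r[0],r[1],r[2],r[3]))
    s=ctrl.state();print("t %.2f z %.5f Fz %.1f F %s"%(s["time_s"],s["tcp_pos"][2],s["ft_force"][2],np.round(s["ft_force"][:2],1)))
    o=np.array(o)
    for x in o: print("t %.2f l %.4f z %.4f ang %.2f n %d"%tuple(x))
    if n>2: p=np.polyfit(o[:,0]-o[-1,0],o[:,1],1);print("fit l %.4f v %.4f"%(p[1],p[0]))
    return c
E
python3 - <<'E'
from h import *
c=look(5)
for r in ctrl.landmark_of(c,"pointer_tip"): print(r["score"],r["point"],onplane(c,r["point"]))
E
```

```text
t 8.55 z 0.28690 Fz 6.5 F [1.9 1.8]
t 8.30 l -0.2418 z 0.1575 ang -38.54 n 1030
t 8.35 l -0.2415 z 0.1579 ang -38.31 n 1024
t 8.40 l -0.2414 z 0.1578 ang -38.39 n 1028
t 8.45 l -0.2414 z 0.1573 ang -38.62 n 1031
t 8.50 l -0.2417 z 0.1574 ang -38.53 n 1031
fit l -0.2415 v 0.0004
0.63 [216.8, 243.2] (np.float64(-0.25413052801659874), np.float64(0.10706373473377928))
```

Call:
move_arm --commands '[0,0,0.0072,0,0,0,0.0072,0,0,0,0.0072,0,0,0,0,0,0,0,0,0,0,0,0,0,0,0,0,0,0,0,0,0]'

```text
time_s: 9.4
tcp_pos: [0.4868, 0.366, 0.2816]
ee_rot: [3.139, -0.001, 1.629]
ft_force: [2.1, 1.6, 7.2]
grip_width: 0.244
finger_force: 40.8
```

```bash
python3 -c "
from h import *
look(7)"
```

```text
t 9.75 z 0.28155 Fz 7.3 F [4.  1.6]
t 9.40 l -0.2409 z 0.1607 ang -37.98 n 1036
t 9.45 l -0.2397 z 0.1606 ang -38.06 n 1030
t 9.50 l -0.2389 z 0.1605 ang -38.12 n 1027
t 9.55 l -0.2385 z 0.1608 ang -37.95 n 1025
t 9.60 l -0.2386 z 0.1609 ang -38.08 n 1030
t 9.65 l -0.2379 z 0.1607 ang -38.16 n 1036
t 9.70 l -0.2374 z 0.1608 ang -38.02 n 1036
fit l -0.2373 v 0.0102
```

Call:
move_arm --commands '[0,0,0.002,0,0,0,0,0,0,0,0,0,0,0,0,0,0,0,0,0,0,0,0,0,0,0,0,0,0,0,0,0,0,0,0,0]'

```text
time_s: 10.65
tcp_pos: [0.4868, 0.366, 0.281]
ee_rot: [3.139, -0.001, 1.629]
ft_force: [2.5, 3.1, 7.1]
grip_width: 0.242
finger_force: 40.8
```

```bash
python3 -c "
from h import *
look(5)"
```

```text
t 10.90 z 0.28096 Fz 7.1 F [2.7 2. ]
t 10.65 l -0.2158 z 0.1616 ang -37.73 n 1009
t 10.70 l -0.2128 z 0.1618 ang -37.67 n 1002
t 10.75 l -0.2110 z 0.1613 ang -37.70 n 995
t 10.80 l -0.2099 z 0.1618 ang -37.43 n 993
t 10.85 l -0.2087 z 0.1621 ang -37.49 n 1007
fit l -0.2082 v 0.0342
```

Call:
move_arm --commands '[0,0,-0.0018,0,0,0,-0.0018,0,0,0,0,0,0,0,0,0,0,0,0,0,0,0,0,0,0,0,0,0,0,0,0,0,0,0,0,0,0,0,0,0]'

```text
time_s: 11.9
tcp_pos: [0.4868, 0.366, 0.2816]
ee_rot: [3.14, -0.001, 1.629]
ft_force: [5.0, 4.3, 4.7]
grip_width: 0.24
finger_force: 40.6
```

```bash
python3 -c "
from h import *
look(6)"
```

```text
t 12.20 z 0.28137 Fz 4.2 F [5.5 3.2]
t 11.90 l -0.1515 z 0.1612 ang -37.59 n 953
t 11.95 l -0.1480 z 0.1608 ang -37.88 n 939
t 12.00 l -0.1460 z 0.1611 ang -37.54 n 937
t 12.05 l -0.1428 z 0.1611 ang -37.66 n 939
t 12.10 l -0.1392 z 0.1604 ang -37.78 n 931
t 12.15 l -0.1366 z 0.1609 ang -37.64 n 935
fit l -0.1366 v 0.0594
```

Call:
move_arm --commands '[0,0,-0.0052,0,0,0,-0.0052,0,0,0,0,0,0,0,0,0,0,0,0,0,0,0,0,0,0,0,0,0,0,0,0,0]'

```text
time_s: 13.0
tcp_pos: [0.4868, 0.366, 0.2839]
ee_rot: [3.14, -0.001, 1.629]
ft_force: [6.0, 3.7, 2.3]
grip_width: 0.242
finger_force: 40.5
```

```bash
python3 -c "
from h import *
look(4)"
```

```text
t 13.20 z 0.28383 Fz 3.1 F [5. 4.]
t 13.00 l -0.0954 z 0.1607 ang -37.03 n 891
t 13.05 l -0.0948 z 0.1610 ang -36.97 n 894
t 13.10 l -0.0936 z 0.1608 ang -36.98 n 892
t 13.15 l -0.0920 z 0.1608 ang -36.95 n 884
fit l -0.0922 v 0.0228
```

Call:
move_arm --commands '[0,0,0.002,0,0,0,0.002,0,0,0,0,0,0,0,0,0,0,0,0,0,0,0,0,0]'

```text
time_s: 13.8
tcp_pos: [0.4868, 0.366, 0.2828]
ee_rot: [3.14, -0.001, 1.629]
ft_force: [5.0, 3.7, 3.2]
grip_width: 0.243
finger_force: 40.4
```

```bash
python3 -c "
from h import *
c=look(5)
for r in ctrl.landmark_of(c,'pointer_tip'): print(r['score'],r['point'],onplane(c,r['point']))
for r in ctrl.landmark_of(c,'mark'): print(r['score'],r['point'],atz(c,r['point'],.012))
"
```

```text
t 14.05 z 0.28281 Fz 2.3 F [5.  4.3]
t 13.80 l -0.0852 z 0.1613 ang -35.94 n 861
t 13.85 l -0.0850 z 0.1613 ang -36.00 n 863
t 13.90 l -0.0853 z 0.1614 ang -35.94 n 860
t 13.95 l -0.0848 z 0.1615 ang -36.17 n 867
t 14.00 l -0.0848 z 0.1608 ang -36.59 n 871
fit l -0.0848 v 0.0022
0.93 [244.4, 214.8] (np.float64(-0.0956722338650137), np.float64(0.10869803279843482))
0.65 [247.4, 228.9] [ 0.50668657 -0.07109584  0.012     ]
0.58 [176.9, 331.7] [ 0.60342035 -0.54181885  0.012     ]
0.53 [264.6, 172.9] [0.36052075 0.23609388 0.012     ]
```

```bash
python3 -c "
from h import *
c=look(5); T=ctrl.camera('top'); look(4)
a=cv2.resize(c['frame'][150:270,180:320],None,fx=4,fy=4,interpolation=cv2.INTER_CUBIC)
b=cv2.resize(T['frame'][180:250,170:330],None,fx=4,fy=4,interpolation=cv2.INTER_CUBIC)[:, :640]
im=np.zeros((600,800,3),np.uint8)
a=cv2.resize(c['frame'][160:260,190:290],None,fx=3.2,fy=3.2,interpolation=cv2.INTER_CUBIC)
im[:280,:640]=b; im[280:600,:320]=a
cv2.imwrite('pics/z2.png',im[:,:,::-1])
m,st,ce=orange(T);print(st,ce,onplane(T,ce))
ys,xs=np.nonzero(m);print([(y,xs[ys==y].min(),xs[ys==y].max()) for y in range(ys.min(),ys.max()+1,3)])
"
```

```text
t 14.40 z 0.28278 Fz 2.5 F [5.5 3.6]
t 14.15 l -0.0831 z 0.1605 ang -37.03 n 865
t 14.20 l -0.0835 z 0.1605 ang -37.09 n 867
t 14.25 l -0.0834 z 0.1604 ang -37.16 n 871
t 14.30 l -0.0839 z 0.1604 ang -37.15 n 872
t 14.35 l -0.0835 z 0.1604 ang -37.25 n 874
fit l -0.0837 v -0.0025
t 14.65 z 0.28279 Fz 2.3 F [5.5 3.3]
t 14.45 l -0.0835 z 0.1605 ang -37.31 n 877
t 14.50 l -0.0836 z 0.1604 ang -37.27 n 875
t 14.55 l -0.0834 z 0.1604 ang -37.25 n 873
t 14.60 l -0.0837 z 0.1605 ang -37.26 n 874
fit l -0.0836 v -0.0004
[ 232  209   76   18 1094] [267.34186472 217.48080439] (np.float64(-0.11921379411522945), np.float64(-0.16992767441185097))
[(209, np.int64(246), np.int64(288)), (212, np.int64(232), np.int64(307)), (215, np.int64(233), np.int64(307)), (218, np.int64(233), np.int64(307)), (221, np.int64(233), np.int64(307)), (224, np.int64(233), np.int64(301))]
```

View pics/z2.png

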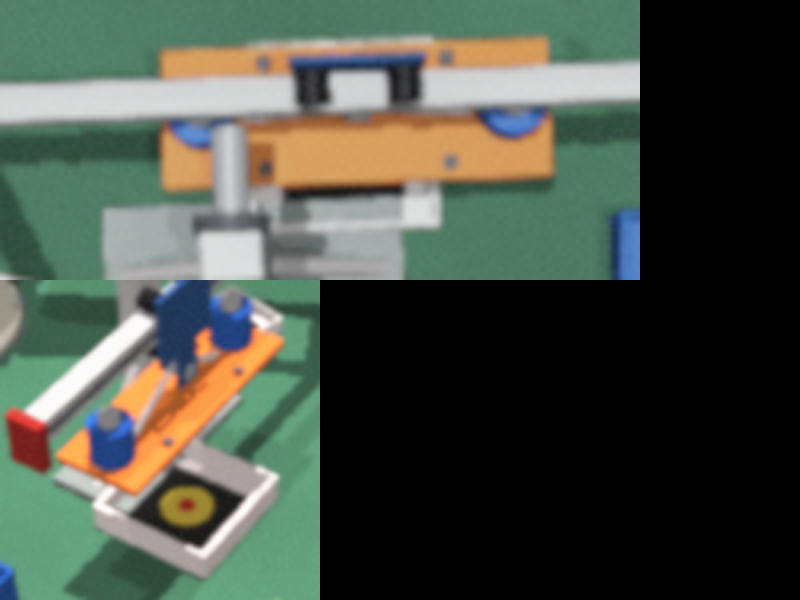

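```bash
python3 -c "
from h import *
look(3); T=ctrl.camera('top'); S=ctrl.camera('side')
al=lambda X:np.round([(X-O)@F,(X-O)@N],4)
for z in(.15,.16,.17): print('plate corners top',z,[al(atz(T,p,z)) for p in((210.25,192.7),(306.7,189.7),(308,224),(211,227.2),(259,209.5))])
print('wheels',al(atz(T,(259.3,201),.31)))
# side corners of plate: left(55,458) near(138,490) right(284,340) in crop*3.2+ (190,160)
g=lambda x,y:(190+x/3.2,160+(y-280)/3.2)
for z in(.15,.16,.17): print('side',z,[al(atz(S,g(*p),z)) for p in((55,458),(138,490),(284,341),(207,310))])
print('mark side',al(atz(S,g(187,505),.012)),'tray corners',[al(atz(S,g(*p),.035)) for p in((96,500),(203,556),(278,476))])
print('mark top earlier',al(atz(T,(255.4,213.8),.012)))
look(3)
"
```

```text
t 14.80 z 0.28281 Fz 2.9 F [5.1 4.4]
t 14.65 l -0.0839 z 0.1605 ang -37.15 n 873
t 14.70 l -0.0833 z 0.1605 ang -37.14 n 870
t 14.75 l -0.0836 z 0.1605 ang -37.07 n 868
fit l -0.0835 v 0.0033
plate corners top 0.15 [array([0.056 , 0.0504]), array([-0.2307,  0.0491]), array([-0.2294, -0.0532]), array([ 0.0562, -0.0521]), array([-0.0867, -0.0049])]
plate corners top 0.16 [array([0.0551, 0.0489]), array([-0.2295,  0.0476]), array([-0.2283, -0.0539]), array([ 0.0553, -0.0529]), array([-0.0866, -0.006 ])]
plate corners top 0.17 [array([0.0542, 0.0474]), array([-0.2284,  0.0461]), array([-0.2271, -0.0547]), array([ 0.0544, -0.0537]), array([-0.0865, -0.0071])]
wheels [-0.0865 -0.    ]
side 0.15 [array([-0.2008, -0.0766]), array([-0.1934,  0.0252]), array([0.0926, 0.0244]), array([ 0.0954, -0.0831])]
side 0.16 [array([-0.2088, -0.069 ]), array([-0.2015,  0.0318]), array([0.0818, 0.0309]), array([ 0.0845, -0.0755])]
side 0.17 [array([-0.2167, -0.0615]), array([-0.2095,  0.0383]), array([0.071 , 0.0374]), array([ 0.0737, -0.0679])]
mark side [-0.0727 -0.0032] tray corners [array([-0.1392, -0.0806]), array([-0.1466,  0.0691]), array([0.0021, 0.0723])]
mark top earlier [-0.076  -0.0034]
t 15.05 z 0.28280 Fz 2.6 F [5.  4.2]
t 14.90 l -0.0843 z 0.1607 ang -36.81 n 862
t 14.95 l -0.0847 z 0.1608 ang -36.57 n 872
t 15.00 l -0.0847 z 0.1611 ang -36.37 n 864
fit l -0.0848 v -0.0040
```

```bash
cat >> h.py <<'E'
def fit(n,w=4.363):
    o=[]
    for i in range(n):
        t=ctrl.state()["time_s"]; r=meas(ctrl.camera("side")); o.append((t,r[0],r[2]))
    o=np.array(o);t=o[:,0]
    s=ctrl.state();print("now %.2f z %.5f"%(s["time_s"],s["tcp_pos"][2]))
    t0=t[-1]
    A=np.c_[np.ones(n),t-t0,np.cos(w*t),np.sin(w*t)] 
    for k,nm in((1,"l"),(2,"ang")):
        B=A if k==1 else A[:,[0,2,3]]
        p,*_=np.linalg.lstsq(B,o[:,k],rcond=None); a,b=p[-2:]; T=2*np.pi/w; ph=np.arctan2(b,a)/w
        pk=ph+np.ceil((t0-ph)/T)*T
        print(nm,"mean",p[:-2],"amp",np.hypot(a,b),"next max at",pk,"min",pk+T/2 if pk+T/2-T<t0 else pk-T/2, "res",(o[:,k]-B@p).std())
    return o
E
python3 -c "
from h import *
o=fit(20);print(np.round(o[::2,1:],4).tolist())"
```

```text
now 16.05 z 0.28279
l mean [-0.08494691 -0.0014131 ] amp 0.0013401536706203017 next max at 17.304986703370467 min 16.584933379146356 res 0.00028780901508084595
ang mean [-36.60143038] amp 0.7186944247523612 next max at 16.56478946291256 min 17.28484278713667 res 0.11048751053749453
[[-0.085, -36.0208], [-0.0848, -35.9868], [-0.0851, -35.9929], [-0.0848, -35.9397], [-0.0853, -36.6204], [-0.0834, -36.9699], [-0.0837, -37.1051], [-0.0839, -37.165], [-0.0835, -37.2384], [-0.0836, -37.243]]
```

```bash
cat >> h.py <<'E'
def cart(c,lo=None):
    f=c["frame"].astype(float); m,st,ce=orange(c)
    x0,y0=st[0],st[1]; x1,y1=x0+st[2],y0+st[3]
    win=np.zeros(m.shape,bool); 
    W=np.clip((f[...,2]-f[...,0]-30)/60,0,1)*(f[...,2]-f[...,1]>15)
    out=[]
    # left cartridge: near lower-left of the plate box
    ctr=(x0+0.26*st[2],y1-0.36*st[3]) if lo is None else lo
    for _ in range(3):
        a,b=int(round(ctr[0])),int(round(ctr[1])); ys,xs=np.mgrid[b-12:b+13,a-10:a+11]; w=W[b-12:b+13,a-10:a+11]
        # soft circular taper keeps window edges from mattering
        t=np.exp(-(((xs-ctr[0])/7)**4+((ys-ctr[1])/9)**4)); w=w*t
        ctr=((w*xs).sum()/w.sum(),(w*ys).sum()/w.sum())
    return ctr
def series(n):
    o=[]
    for i in range(n):
        t=ctrl.state()["time_s"]; c=ctrl.camera("side"); r=meas(c); k=cart(c); o.append((t,r[0],r[2],k[0],k[1],onplane(c,k)[0]))
    s=ctrl.state();print("now %.2f z %.5f"%(s["time_s"],s["tcp_pos"][2])); return np.array(o),c
E
python3 -c "
from h import *
o,c=series(16);np.save('o1.npy',o);print(np.round(o,3))
np.save('f1.npy',c['frame'])"
```

```text
now 16.85 z 0.28280
[[ 1.60500e+01 -8.40000e-02 -3.72230e+01  2.24637e+02  2.10676e+02
  -1.99000e-01]
 [ 1.61000e+01 -8.40000e-02 -3.71190e+01  2.24610e+02  2.10609e+02
  -1.99000e-01]
 [ 1.61500e+01 -8.40000e-02 -3.71090e+01  2.24613e+02  2.10587e+02
  -1.99000e-01]
 [ 1.62000e+01 -8.40000e-02 -3.70050e+01  2.24615e+02  2.10546e+02
  -1.99000e-01]
 [ 1.62500e+01 -8.30000e-02 -3.70260e+01  2.24604e+02  2.10516e+02
  -1.99000e-01]
 [ 1.63000e+01 -8.30000e-02 -3.69550e+01  2.24581e+02  2.10441e+02
  -1.99000e-01]
 [ 1.63500e+01 -8.50000e-02 -3.67040e+01  2.24540e+02  2.10363e+02
  -1.99000e-01]
 [ 1.64000e+01 -8.50000e-02 -3.65720e+01  2.24476e+02  2.10252e+02
  -1.99000e-01]
 [ 1.64500e+01 -8.50000e-02 -3.62280e+01  2.24477e+02  2.10221e+02
  -1.99000e-01]
 [ 1.65000e+01 -8.50000e-02 -3.59930e+01  2.24439e+02  2.10206e+02
  -2.00000e-01]
 [ 1.65500e+01 -8.50000e-02 -3.59250e+01  2.24451e+02  2.10183e+02
  -1.99000e-01]
 [ 1.66000e+01 -8.50000e-02 -3.59090e+01  2.24435e+02  2.10132e+02
  -2.00000e-01]
 [ 1.66500e+01 -8.50000e-02 -3.60010e+01  2.24445e+02  2.10132e+02
  -1.99000e-01]
 [ 1.67000e+01 -8.40000e-02 -3.59420e+01  2.24440e+02  2.10169e+02
  -2.00000e-01]
 [ 1.67500e+01 -8.50000e-02 -3.59960e+01  2.24440e+02  2.10210e+02
  -2.00000e-01]
 [ 1.68000e+01 -8.40000e-02 -3.62030e+01  2.24463e+02  2.10218e+02
  -1.99000e-01]]
```

Call:
move_arm --commands '[0,0,0,0,0,0,0,0,0,0,0,0,0,0,0,0,0,0,0,0,0,0,0,0,0,0,0,0,0,0,0,0,0,0,0,0,0,0,0,0,0,0,0,0]'

```text
time_s: 17.95
tcp_pos: [0.4868, 0.366, 0.2828]
ee_rot: [3.14, -0.001, 1.629]
ft_force: [5.3, 3.4, 3.0]
grip_width: 0.24
finger_force: 40.4
```

Call:
move_arm --commands '[0,0,0.0027,0,0,0,0.0027,0,0,0,0,0,0,0,0,0,0,0,0,0,0,0,0,0,0,0,0,0,0,0,-0.0034,0,0,0,-0.0034,0,0,0,0,0,0,0,0,0]'

```text
time_s: 19.05
tcp_pos: [0.4868, 0.366, 0.2832]
ee_rot: [3.14, -0.001, 1.629]
ft_force: [4.7, 3.4, 2.3]
grip_width: 0.242
finger_force: 40.4
```

```bash
python3 -c "
from h import *
o,c=series(6);print(np.round(o[:,:5],4).tolist())"
```

```text
now 19.35 z 0.28314
[[19.05, -0.0783, -36.8989, 225.5352, 209.5898], [19.1, -0.0782, -36.9088, 225.578, 209.5632], [19.15, -0.0781, -36.8841, 225.5612, 209.545], [19.2, -0.0783, -36.8869, 225.5702, 209.5438], [19.25, -0.0782, -36.8618, 225.5808, 209.5182], [19.3, -0.0778, -36.8821, 225.604, 209.5339]]
```

```bash
python3 -c "
from h import *
o,c=series(15);print(np.round(o[:,[0,1,3,4]],4).tolist());np.save('f2.npy',c['frame']);save(c,'s5.png')"
```

```text
now 20.10 z 0.28311
[[19.35, -0.0782, 225.5619, 209.4611], [19.4, -0.0783, 225.5496, 209.4532], [19.45, -0.0789, 225.5497, 209.4423], [19.5, -0.0793, 225.549, 209.4277], [19.55, -0.0787, 225.5347, 209.3828], [19.6, -0.0787, 225.5333, 209.3749], [19.65, -0.0785, 225.5277, 209.3724], [19.7, -0.0789, 225.5345, 209.3853], [19.75, -0.0785, 225.5465, 209.4228], [19.8, -0.0788, 225.5554, 209.4379], [19.85, -0.0784, 225.5525, 209.4573], [19.9, -0.0781, 225.5573, 209.4627], [19.95, -0.078, 225.5942, 209.5313], [20.0, -0.0783, 225.5987, 209.5515], [20.05, -0.078, 225.5794, 209.5515]]
```

Call:
move_arm --commands '[0,0,0,0,0,0,0,0,0,0,0,0,0,0,0,0,0,0,0,0,0,0,0,0,0,0,0,0,0,0,0,0,0,0,0,0]'

```text
time_s: 21.0
tcp_pos: [0.4868, 0.366, 0.2831]
ee_rot: [3.14, -0.001, 1.629]
ft_force: [5.5, 4.4, 2.8]
grip_width: 0.243
finger_force: 40.4
```

Call:
move_arm --commands '[0,0,0.0033,0,0,0,0.0032,0,0,0,0,0,0,0,0,0,0,0,0,0,0,0,0,0,0,0,0,0,0,0,-0.0033,0,0,0,-0.0032,0,0,0,0,0,0,0,0,0]'

```text
time_s: 22.1
tcp_pos: [0.4868, 0.366, 0.2832]
ee_rot: [3.14, -0.001, 1.629]
ft_force: [5.0, 3.6, 2.4]
grip_width: 0.242
finger_force: 40.4
```

Call:
move_arm --commands '[0,0,0,0,0,0,0,0,0,0,0,0]'

```text
time_s: 22.4
tcp_pos: [0.4868, 0.366, 0.2831]
ee_rot: [3.14, -0.001, 1.629]
ft_force: [5.3, 3.8, 2.5]
grip_width: 0.242
finger_force: 40.4
```

```bash
python3 -c "
from h import *
o,c=series(15);print(np.round(o[:,[0,1,3,4]],4).tolist());np.save('f3.npy',c['frame'])
T=ctrl.camera('top');np.save('t3.npy',T['frame'])
b=cv2.resize(T['frame'][180:250,170:330],None,fx=4,fy=4,interpolation=cv2.INTER_CUBIC)
a=cv2.resize(c['frame'][160:260,190:290],None,fx=3.2,fy=3.2,interpolation=cv2.INTER_CUBIC)
im=np.zeros((600,800,3),np.uint8);im[:280,:640]=b; im[280:600,:320]=a
cv2.imwrite('pics/z3.png',im[:,:,::-1])"
```

```text
now 23.15 z 0.28314
[[22.4, -0.0747, 226.436, 208.7224], [22.45, -0.0751, 226.4302, 208.6988], [22.5, -0.0748, 226.4217, 208.6715], [22.55, -0.0749, 226.429, 208.6718], [22.6, -0.0747, 226.4292, 208.6712], [22.65, -0.0754, 226.4162, 208.663], [22.7, -0.0756, 226.4337, 208.6709], [22.75, -0.0756, 226.4167, 208.6552], [22.8, -0.0751, 226.4102, 208.662], [22.85, -0.0751, 226.416, 208.6459], [22.9, -0.0749, 226.4155, 208.6572], [22.95, -0.0747, 226.41, 208.6544], [23.0, -0.0748, 226.4154, 208.6536], [23.05, -0.0751, 226.4193, 208.6444], [23.1, -0.0749, 226.4072, 208.6452]]
```

View pics/z3.png

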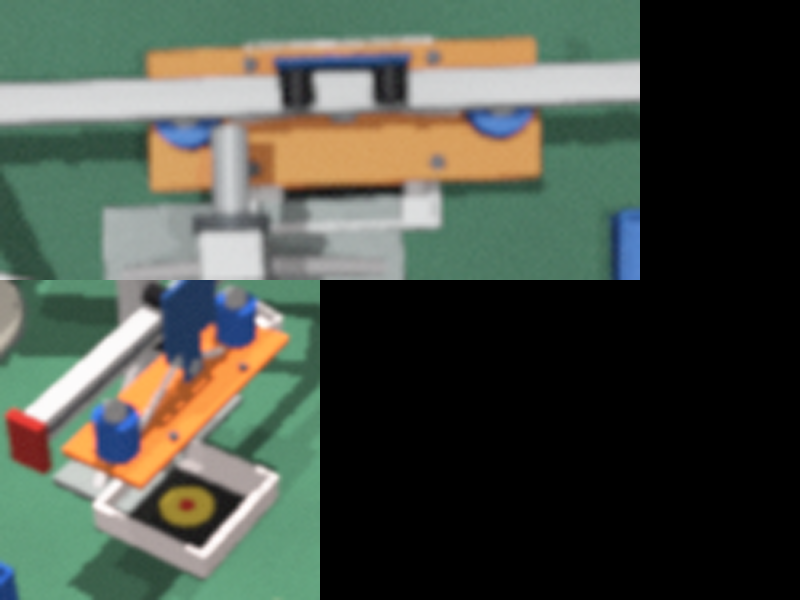

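```bash
python3 -c "
from h import *
T=ctrl.camera('top');S=ctrl.camera('side')
al=lambda X:np.round([(X-O)@F,(X-O)@N,X[2]],4)
gs=lambda x,y:(190+(x+.5)/3.2-.5,160+(y-280+.5)/3.2-.5); gt=lambda x,y:(170+(x+.5)/4-.5,180+(y+.5)/4-.5)
c=[]
for a,b in(((536,38),(143,482)),((541,178),(62,449)),((147,52),(290,338))):
    X=tri([(T,gt(*a)),(S,gs(*b))]);c.append(X);print(al(X),proj(T,X)-gt(*a),proj(S,X)-gs(*b))
print('centre',al((c[1]+c[2])/2))
for n,cam in(('T',cv2.imread('pics/top0.png')[:,:,::-1]),('S',S['frame'])):
    h=cv2.cvtColor(np.ascontiguousarray(cam),cv2.COLOR_RGB2HSV)
    m=((h[...,0]>18)&(h[...,0]<36)&(h[...,1]>110)).astype(np.uint8)
    r=(((h[...,0]<8)|(h[...,0]>172))&(h[...,1]>130)).astype(np.uint8)
    for k,mm in(('yel',m),('red',r)):
        _,_,st,ce=cv2.connectedComponentsWithStats(mm)
        C=T if n=='T' else S
        for i in range(1,len(st)):
            X=atz(C,ce[i],.012)
            if st[i,4]>3 and abs((X-O)@N)<.03 and abs((X-O)@F+.075)<.05: print(n,k,st[i],al(X))
print('tray top rear edge',al(atz(T,gt(246,41),.035)),al(atz(T,gt(434,39),.035)),'corner',al(atz(T,gt(441,228),.035)))
print('tray side',[al(atz(S,gs(*p),.035)) for p in((96,495),(203,551),(278,473))])
for s in(ctrl.trace(S,'tray')): print(s['score'],s['bbox'])
"
```

```text
[-0.2158  0.0465  0.1914] [[-0.5012784  -0.52949218]] [[-0.66360364  0.09376078]]
[-0.2153 -0.0548  0.186 ] [[-0.35564306 -0.35871045]] [[-0.44345348  0.04797976]]
[0.0647 0.0466 0.1836] [[-0.18038456 -0.21066522]] [[-0.22128994  0.04875058]]
centre [-0.0753 -0.0041  0.1848]
T yel [245 209  16  16 168] [-0.0681 -0.0106  0.012 ]
T red [253 212   4   4  11] [-0.0741 -0.0034  0.012 ]
S yel [239 224  19  14 193] [-0.0738 -0.0046  0.012 ]
S red [247 229   3   2   5] [-0.0709 -0.0072  0.012 ]
tray top rear edge [-0.0008  0.0742  0.035 ] [-0.1517  0.0704  0.035 ] corner [-0.1509 -0.0812  0.035 ]
tray side [array([-0.132 , -0.0876,  0.035 ]), array([-0.1398,  0.0631,  0.035 ]), array([0.0072, 0.0676, 0.035 ])]
0.94 [220.3, 208.3, 276.4, 251.5]
0.82 [139.4, 298.2, 208.7, 357.7]
0.39 [269.6, 167.9, 274.2, 177.7]
```

Call:
move_arm --commands '[0,0,0,0,0,0,0,0,0,0,0,0,0,0,0,0,0,0,0,0,0,0,0,0,0,0,0,0,0,0,0,0,0,0,0,0,0,0,0,0,0,0,0,0,0,0,0,0]'

```text
time_s: 24.55
tcp_pos: [0.4868, 0.366, 0.2831]
ee_rot: [3.14, -0.001, 1.629]
ft_force: [5.3, 4.9, 2.9]
grip_width: 0.244
finger_force: 40.4
```

Call:
move_arm --commands '[0,0,0,0,0,0,0,0,0,0,0,0,0,0,0,0,0,0,0,0,0,0,0,0,0,0,0,0,0,0,0,0,0,0,0,0,0,0,0,0,0,0,0,0,0,0,0,0]'

```text
time_s: 25.75
tcp_pos: [0.4868, 0.366, 0.2831]
ee_rot: [3.14, -0.001, 1.629]
ft_force: [4.6, 3.2, 2.0]
grip_width: 0.241
finger_force: 40.4
```

Call:
move_arm --commands '[0,0,0,0,0,0,0,0,0,0,0,0,0,0,0,0,0,0,0,0,0,0,0,0,0,0,0,0,0,0,0,0,0,0,0,0,0,0,0,0,0,0,0,0,0,0,0,0]'

```text
time_s: 26.95
tcp_pos: [0.4868, 0.366, 0.2831]
ee_rot: [3.14, -0.001, 1.629]
ft_force: [5.4, 3.7, 0.5]
grip_width: 0.242
finger_force: 40.4
```

Call:
move_arm --commands '[0,0,0,0,0,0,0,0,0,0,0,0,0,0,0,0,0,0,0,0,0,0,0,0,0,0,0,0,0,0,0,0,0,0,0,0,0,0,0,0,0,0,0,0,0,0,0,0]'

```text
time_s: 28.15
tcp_pos: [0.4868, 0.366, 0.2831]
ee_rot: [3.14, -0.001, 1.629]
ft_force: [4.2, 3.9, 2.5]
grip_width: 0.238
finger_force: 40.4
```

```bash
python3 -c "
from h import *
o,c=series(10);print(np.round(o[:,[0,1,3,4]],3).tolist())
r=o.mean(0); ok=np.ptp(o[:,4])<.12 and abs(r[3]-226.41)<.3 and abs(r[4]-208.65)<.3
print(ok, ctrl.close_job() if ok else 'not closed')"
```

```text
now 28.65 z 0.28311
[[28.15, -0.075, 226.437, 208.701], [28.2, -0.075, 226.424, 208.674], [28.25, -0.075, 226.426, 208.678], [28.3, -0.075, 226.43, 208.67], [28.35, -0.075, 226.424, 208.673], [28.4, -0.075, 226.426, 208.652], [28.45, -0.076, 226.436, 208.673], [28.5, -0.076, 226.419, 208.656], [28.55, -0.075, 226.408, 208.659], [28.6, -0.075, 226.411, 208.665]]
the job is handed in; nothing more can be done
True None
```

The job is handed in at about 28.7 s: the camera puts the pointer within about 2 mm of the red dot, still for about 6 s with almost no swing, the rail about level and the handle still gripped; no verdict came back.

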